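Clear the offcut and load the rail into the assembly jig

TASK

A sawn-off offcut is lying in the assembly jig. Put it in the open offcut box, then take the rail that has a tenon on both ends and lay it flat in the jig, down on the base plate, lengthwise between the guide blocks and the two end stops, and let go of it.

Things in the scene. Friction and masses are not known exactly. Their poses are not given: they have to be found in the camera images.
- rail: pale wooden rail on the bench: bar 160 mm long, 40 x 40 mm in section, plus a stub tenon 20 mm long, 20 x 20 mm, in the middle of each end (200 mm over all); 0.14 kg. Origin at its very centre, 20 mm above the bench as it lies; x along it, z up. A plain 200 x 40 x 40 mm bar without tenons, not wanted, lies alongside, 100 to 115 mm away.
- offcut: short waste rail end lying in the jig, up to 0.35 rad askew: block 50 mm long, 40 x 40 mm in section, with one tenon 20 mm long, 20 x 20 mm, on its +x end; 0.045 kg. Origin at the centre of the 50 mm block, 20 mm above the jig's base plate as it lies; x along the wood towards the tenon, z up.
- jig: fixed jig: grey base plate 270 (x) x 130 (y) x 12 mm. Four dark blocks 26 x 20 mm, tops 32 mm above the bench, centred at x = +-65, y = +-41 mm, guide a lane 62 mm wide along x, open at the sides between x = -52 and 52 for fingers. Two end stops, tops at 42 mm, inner faces at x = +-112. Origin: centre of plate's underside, on the bench; z up. A seated rail's centre is 32 mm above the bench.
- offcut_box: open-topped plywood box for waste wood, fixed to the bench: 160 (x) x 200 (y) x 80 mm high outside, walls and floor 6 mm, with two thin strips of wood (6 mm) stuck on its floor. Origin at the centre of its underside, on the bench; z up.
Mind the look-alikes: they are no part of the job. What is shaped like the rail but green is not meant.

How it is judged:
By the outcome, as a careful person would: the job done as asked, in the order asked, and still so for the second after the job is handed in, with the robot touching nothing.
It also fails if it takes over 54 s, if anything falls off the work surface, if the arm or the gripper's body presses on something with over 40 N, if the wrist force passes 120 N, or if a joint passes its speed limit or range.

ROBOT

A 6-joint arm with a two-finger parallel gripper is mounted at the origin on the work surface. World frame = base frame: x ahead of the robot, y to its left, z up, the work surface at z = 0. Lengths are in m, angles in rad, forces in N, time in s.
With the tool pointing down it reaches from about 0.275 to 0.75 m from the base axis. Payload 10.2 kg.
Tool frame: the origin (TCP) lies midway between the tips of the shut fingers; the grasp point (between the pads) lies 19 mm behind it (env.hold_point_z is the distance from the TCP to the grasp point, in m); z points along the fingers, y is the line along which they close (so a half turn about z gives the same grasp; the last joint's range is limited). The gripper opens to 85 mm and grips with 20 to 120 N. Pads are 22 mm wide; open, the fingers measure 114 mm over their backs; the gripper's body (76 mm by 85 mm) begins 54 mm behind the grasp point. The pads swing forward as they close: fully open they stand 13 mm farther back than shut.
Start: joints at [1.004, 0.313, 1.498, -0, 1.331, -0.223], TCP at [0.177, 0.494, 0.231] pointing down, gripper open.
Joint ranges: [-2.94, 2.94], [-0.97, 2.17], [0.19, 2.56], [-1.23, 4.37], [0.02, 3.11], [-2.88, 2.88]. Speed limits (rad/s): [2.39, 2.39, 3.01, 3.14, 3.14, 3.14].

INTERFACE

Orientations are given as a unit quaternion [x, y, z, w].
In Python, from bench import env, kinematics, monitor, eyes, job gives the robot as it stands. The module is installed in compiled form; this text tells all that it offers. Calls block until the motion is done:
- env.reach(position, orientation): joint-space move of the TCP to a pose.
- env.movel(position, velocity=0.15, frame=None, guard=None): straight line of the TCP; frame=None keeps the orientation; velocity is the mean speed in m/s. With guard (N) it stops when the force on the tool has changed by that much, and returns True; else False.
- env.set_joints(angles): joint-space move.
- env.release() and env.close_gripper(effort=None): open the fingers fully, or close them until they stop; effort is the grip in N (None keeps the last).
- env.hold(seconds).
- kinematics.ik(position, orientation): joint angles nearest the present ones, or None.
- monitor.sense(): the state.
- eyes.grab_frame(name): name is "scene" or "top" or "wrist"; returns a dict with "frame" (384x512x3 uint8, red, green, blue), "mtx" (3x3 intrinsics, pixels), "view" (4x4, takes a point from world to camera coordinates). Camera axes: x right, y down, z forward; pixel columns grow to the right and rows downward; lengths in m; the calibration is good to about 2 mm. A picture is of the moment at which its call begins. There is no depth.
A pose or a line that the arm cannot do raises env.MotionError and nothing moves.
- job.hand_in(): hands the job in; it is judged then, once.
The state is a dict: "clock": time; "joints": joint angles; "qvel": joint speeds; "joint_efforts": joint torques, N m; "position": TCP position; "ee_rot": TCP orientation; "contact_force": force on the tool from outside, world axes, zero at the start; "ft_torque": the same for the moment, N m; "finger_gap": opening from 0.0 (shut) to 1.0 (fully open); "gripper_force": force on a finger pad.
Only numpy, scipy, OpenCV 4.12 (cv2) and the standard library are available. Lean on these libraries where they do the work, as an engineer would, in place of code of your own. Each camera call takes 0.05 s, during which the arm holds its last target. There are 200 camera calls.

## Working session

There is one attempt and no reset: what is moved stays moved. The work goes in short steps, each a Python script; the robot and the scene stay as the last script left them, time stands still between calls to the robot, and variables do not carry over. Pictures are saved under pics/ and viewed, at most 10 in all, crops included, and the job is handed in when it is done.

```bash
mkdir -p pics; ls
cat > h.py <<'E'
import numpy as np, cv2
from bench import env, kinematics, monitor, eyes, job
def grab(cam,name):
    d=eyes.grab_frame(cam); im=d["frame"][:,:,::-1].copy()
    cv2.imwrite(f"pics/{name}.png",im); np.savez(f"pics/{name}.npz",mtx=d["mtx"],view=d["view"]); return im
def px2w(name,uv,z):
    d=np.load(f"pics/{name}.npz"); K,V=d["mtx"],d["view"]; R,t=V[:3,:3],V[:3,3]
    c=-R.T@t; r=R.T@np.linalg.inv(K)@np.array([uv[0],uv[1],1.]); return c+r*(z-c[2])/r[2]
def w2px(name,p):
    d=np.load(f"pics/{name}.npz"); q=d["mtx"]@(d["view"]@np.append(p,1))[:3]; return q[:2]/q[2]
def down(yaw): # tool z down, tool y (closing) at world angle yaw
    from scipy.spatial.transform import Rotation as R
    y=np.array([np.cos(yaw),np.sin(yaw),0]); z=np.array([0,0,-1.]); x=np.cross(y,z)
    return R.from_matrix(np.c_[x,y,z]).as_quat()
E
python3 - <<'E'
from h import *
a=grab("top","top0");b=grab("scene","sc0")
cv2.imwrite("pics/top0b.png",cv2.resize(a,(800,600),interpolation=cv2.INTER_CUBIC))
print(np.linalg.inv(np.load("pics/top0.npz")["view"]).round(3), env.hold_point_z)
print(monitor.sense())
E
```

```text
pics
[[ 0.027 -0.996  0.08   0.359]
 [-1.    -0.027 -0.    -0.023]
 [ 0.003 -0.08  -0.997  1.247]
 [ 0.     0.     0.     1.   ]] 0.0187
{'clock': 0.1, 'joints': array([ 1.00358732e+00,  3.13366950e-01,  1.49835887e+00,  2.32892374e-05,
        1.33100375e+00, -2.23372103e-01]), 'qvel': array([ 0.00259963, -0.00232682, -0.00511111, -0.00021711, -0.00187895,
       -0.00068609]), 'joint_efforts': array([ 3.63386258e-03, -4.12904155e+01, -2.60138530e+01, -1.40291504e-04,
        3.03310801e-03,  2.39214319e-05]), 'position': array([0.17684418, 0.4940752 , 0.23080701]), 'ee_rot': array([ 1.71075538e-01,  9.85257752e-01, -5.20265435e-04, -2.29337179e-04]), 'contact_force': array([-0.74571329,  0.35987314,  0.20529253]), 'ft_torque': array([-0.03894539,  0.02514656,  0.00911471]), 'gripper_force': 0.0, 'finger_gap': 1.0000617112181847}
```

View pics/top0b.png

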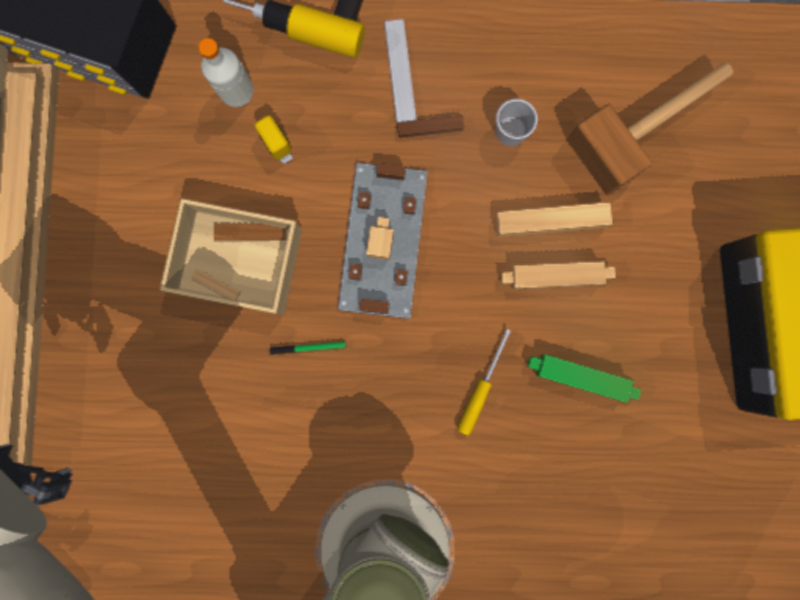

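View pics/sc0.png

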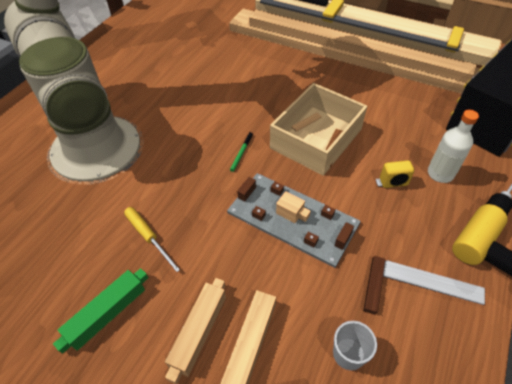

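The 800x600 top view shows four candidates:
- The pale bar with stubs on both ends at (558,274). This is the rail I want.
- The plain pale bar at (555,217), the look-alike.
- The green tenoned bar at (585,378), not meant.
- The offcut in the jig at (380,238), with its tenon towards the top of the image.

The box is at (232,257). Next I take a close crop of the jig, rail and box.

Run:
```python
import cv2,numpy as np
a=cv2.imread("pics/top0.png")
# left: x 210..280,y100..208 ; right: x 312..402,y 125..190
def c(x,y,w,h,s): return cv2.resize(a[y:y+h,x:x+w],None,fx=s,fy=s,interpolation=cv2.INTER_CUBIC)
L=c(210,98,66,110,5); Rr=c(312,120,90,70,5)
o=np.zeros((600,800,3),np.uint8); o[:550,:330]=L; o[:350,340:790]=Rr
cv2.imwrite("pics/crop1.png",o)
```

```text
(no output)
```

View pics/crop1.png

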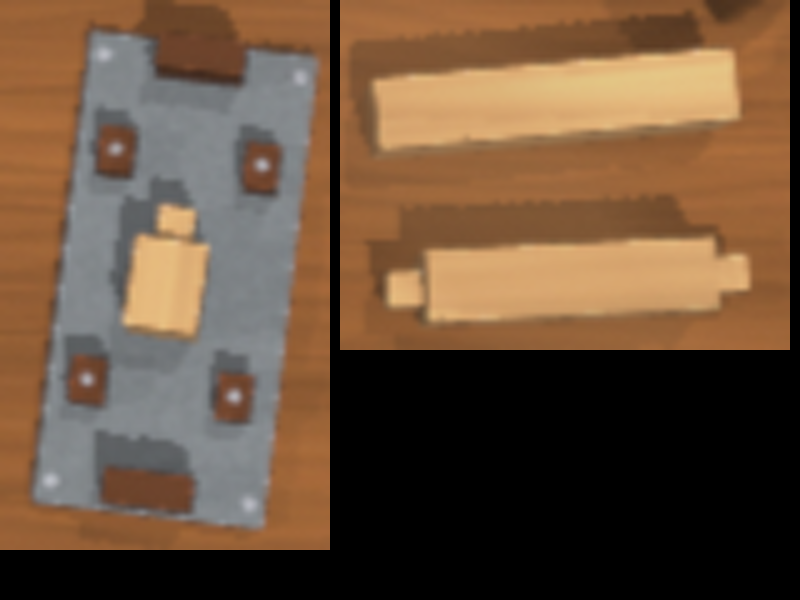

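The crop confirms the choice: the lower bar has stubs at (405,288) and (735,272), while the upper one is plain. Now I work out the positions.

Run:
```python
from h import *
L=lambda u,v:(210+(u+.5)/5-.5,98+(v+.5)/5-.5)
R=lambda u,v:(312+(u-340+.5)/5-.5,120+(v+.5)/5-.5)
T=lambda u,v:((u+.5)*.64-.5,(v+.5)*.64-.5)
def rect(n,pts,z):
    P=np.array([px2w("top0",p,z) for p in pts])[:,:2]
    print(n,P.round(4).tolist(),"c",P.mean(0).round(4),"edges",[round(float(np.linalg.norm(P[i]-P[(i+1)%4])),4) for i in range(4)],
     "ang",[round(float(np.degrees(np.arctan2(*(P[(i+1)%4]-P[i])[::-1]))),1) for i in range(4)])
rect("plate",[L(90,30),L(317,53),L(265,527),L(33,502)],.012)
rect("blocks",[L(115,148),L(262,165),L(234,397),L(87,380)],.032)
rect("offcut",[L(136,235),L(209,243),L(197,335),L(123,327)],.052)
print("tenon",px2w("top0",L(177,220),.042))
rect("rail",[R(425,249),R(715,238),R(720,308),R(428,320)],.04)
rect("plain",[R(374,80),R(735,50),R(740,118),R(380,150)],.04)
rect("box",[T(182,201),T(299,220),T(277,312),T(163,291)],.08)
print("rail tenons",px2w("top0",R(404,288),.03),px2w("top0",R(735,272),.03))
```

```text
plate [[0.689, 0.0731], [0.6793, -0.0562], [0.4092, -0.0338], [0.4197, 0.0961]] c [0.5493 0.0198] edges [0.1297, 0.271, 0.1304, 0.2703] ang [-94.3, 175.3, 85.4, -4.9]
blocks [[0.6171, 0.0554], [0.6098, -0.0267], [0.4797, -0.0147], [0.4869, 0.0667]] c [0.5484 0.0202] edges [0.0824, 0.1307, 0.0817, 0.1307] ang [-95.1, 174.7, 84.9, -5.0]
offcut [[0.5651, 0.0412], [0.5618, 0.0012], [0.511, 0.0063], [0.5143, 0.0466]] c [0.538  0.0238] edges [0.0401, 0.051, 0.0405, 0.0511] ang [-94.7, 174.3, 85.4, -6.2]
tenon [0.57576259 0.01936987 0.042     ]
rail [[0.5053, -0.2123], [0.5157, -0.3717], [0.4772, -0.3746], [0.4662, -0.2146]] c [ 0.4911 -0.2933] edges [0.1597, 0.0387, 0.1604, 0.0392] ang [-86.2, -175.7, 93.9, 3.2]
plain [[0.5985, -0.1828], [0.6208, -0.3823], [0.5828, -0.3852], [0.5595, -0.1867]] c [ 0.5904 -0.2843] edges [0.2008, 0.0381, 0.1998, 0.0392] ang [-83.6, -175.7, 96.7, 5.8]
box [[0.5949, 0.3628], [0.5676, 0.1616], [0.4096, 0.1925], [0.4398, 0.3868]] c [0.503  0.2759] edges [0.2031, 0.1611, 0.1966, 0.1569] ang [-97.7, 168.9, 81.1, -8.8]
rail tenons [ 0.48446274 -0.20261828  0.03      ] [ 0.49837208 -0.38571482  0.03      ]
```

The sizes match (plate 270x130, offcut 40x51, rail 160x39, box 200x158), so I'll start with the offcut.

```bash
cat >> h.py <<'E'
def ori(p,deg):
    q0=monitor.sense()["joints"]; best=None
    for d in (deg,deg-180):
        q=kinematics.ik(p,down(np.radians(d)))
        if q is not None:
            c=np.abs(np.array(q)-q0).max()
            if best is None or c<best[0]: best=(c,down(np.radians(d)))
    return best[1]
def st(t): s=monitor.sense(); print(t,round(s["clock"],2),s["position"].round(4),"gap",round(s["finger_gap"],3),"pad",round(s["gripper_force"],1),"F",s["contact_force"].round(1))
E
python3 - <<'E'
from h import *
x,y=.538,.0235
p=[x,y,.15]; o=ori(p,84.2); env.reach(p,o); st("above")
print(env.movel([x,y,.019],.12,guard=15)); st("down")
env.close_gripper(50); st("closed")
env.movel([x,y,.19],.2); st("up")
grab("scene","sc1")
E
```

```text
above 2.25 [0.538  0.0242 0.1501] gap 1.0 pad 0.0 F [ 0.  -0.   0.6]
False
down 3.49 [0.5384 0.0235 0.0196] gap 1.002 pad 0.0 F [ 0.6  0.4 -0.3]
closed 3.98 [0.5383 0.0234 0.0194] gap 0.457 pad 51.1 F [0.8 0.  5. ]
up 4.99 [0.5374 0.0236 0.1888] gap 0.461 pad 50.7 F [-0.5  0.7 -1.2]
```

View pics/sc1.png

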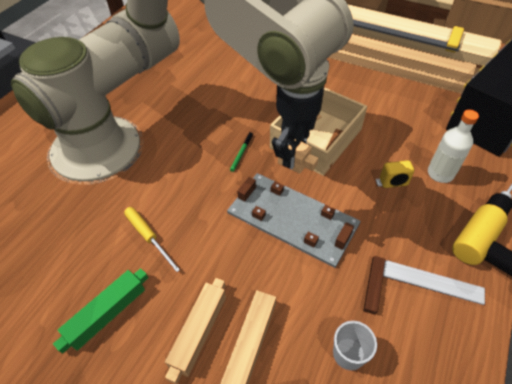

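The jig around (295,215) is now empty, and the gripper at (285,150) holds something about 39 mm wide. Next it goes into the box, and then the rail gets picked.

Run:
```python
from h import *
x,y=.503,.276
p=[x,y,.19]; o=ori(p,81.8); env.reach(p,o); st("above box")
print(env.movel([x,y,.027],.15,guard=8)); st("down")
env.release(); st("open")
env.movel([x,y,.19],.2); st("up")
x,y=.4912,-.2937
p=[x,y,.14]; o=ori(p,4.); env.reach(p,o); st("above rail")
a=grab("top","top1")
cv2.imwrite("pics/top1b.png",cv2.resize(a[100:210,90:420],None,fx=2.4,fy=2.4,interpolation=cv2.INTER_CUBIC))
```

```text
above box 6.04 [0.5034 0.275  0.1898] gap 0.462 pad 50.7 F [-0.3 -1.1 -0.1]
False
down 7.28 [0.5035 0.2761 0.0279] gap 0.462 pad 50.7 F [ 0.2 -0.2 -1. ]
open 7.79 [0.503  0.276  0.0271] gap 0.995 pad 0.0 F [-0.4 -0.2  1.1]
up 8.76 [0.5025 0.2758 0.1888] gap 0.998 pad 0.0 F [-0.2  0.1 -0.4]
above rail 10.82 [ 0.4916 -0.293   0.1401] gap 0.998 pad 0.0 F [ 1.1  1.1 -0. ]
```

View pics/top1b.png

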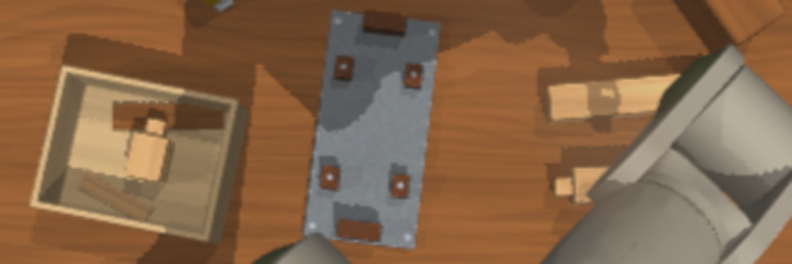

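The offcut is in the box at (147,150), the jig is empty, and the rail hasn't moved (its left tenon is at (563,187)). Now I pick up the rail and lay it in the jig.

Run:
```python
from h import *
x,y=.4912,-.2937
print(env.movel([x,y,.007],.12,guard=15)); st("down")
env.close_gripper(60); st("closed")
env.movel([x,y,.15],.2); st("up")
x,y=.5488,.0200
p=[x,y,.15]; o=ori(p,85.); env.reach(p,o); env.hold(.3); st("above jig")
grab("wrist","wr2")
env.movel([x,y,.06],.15); a=grab("top","top2"); b=grab("scene","sc2")
o=np.hstack([cv2.resize(a[90:220,190:300],(400,473),interpolation=cv2.INTER_CUBIC),cv2.resize(b[140:290,200:390],(400,473))])
cv2.imwrite("pics/c2.png",o); st("hover")
```

```text
False
down 12.12 [ 0.4915 -0.294   0.0077] gap 1.002 pad 0.0 F [ 0.3 -1.2  0.5]
closed 12.62 [ 0.4914 -0.2939  0.0074] gap 0.461 pad 61.7 F [0.1 0.5 4.5]
up 13.48 [ 0.4907 -0.2932  0.1486] gap 0.457 pad 61.0 F [ 0.8 -0.1 -1. ]
above jig 15.0 [0.5489 0.0194 0.1499] gap 0.464 pad 60.9 F [-1.1 -0.6 -0. ]
hover 15.9 [0.5495 0.0199 0.0611] gap 0.454 pad 60.9 F [-0.1 -0.2 -1.6]
```

View pics/c2.png

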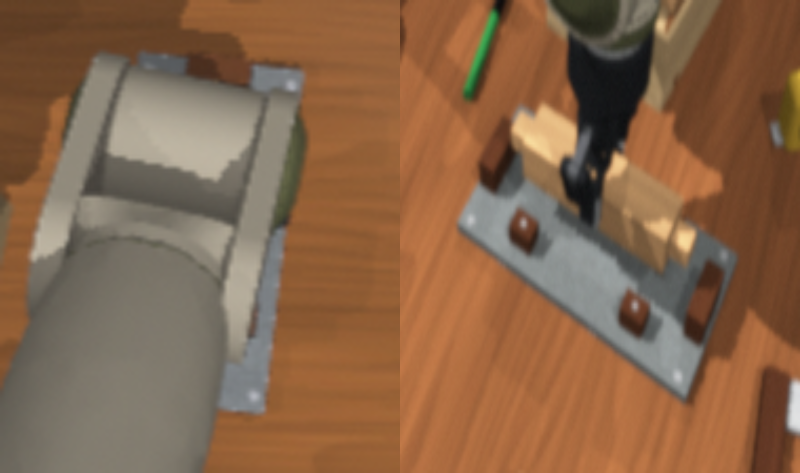

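The right half shows the rail held level above the lane, with its tenons at (525,125) and (685,243), inside the stops. The top view is blocked by the arm. I lower it under guard and release.

Run:
```python
from h import *
x,y=.5488,.0200
print(env.movel([x,y,.0197],.06,guard=10)); env.hold(.2); st("down")
env.release(); st("open")
env.movel([x,y,.17],.2); env.reach([.40,-.25,.25],ori([.40,-.25,.25],0)); env.hold(.5); st("away")
a=grab("top","top3"); b=grab("scene","sc3")
cv2.imwrite("pics/c3.png",np.hstack([cv2.resize(a[90:220,90:300],(460,285),interpolation=cv2.INTER_CUBIC),cv2.resize(b[140:290,220:390],(323,285),interpolation=cv2.INTER_CUBIC)]))
```

```text
True
down 16.77 [0.5482 0.0201 0.0194] gap 0.46 pad 61.8 F [-0.2  0.2  5. ]
open 17.29 [0.5476 0.0202 0.019 ] gap 1.0 pad 0.0 F [ 0.2  0.9 -0.8]
away 19.91 [ 0.4001 -0.2499  0.25  ] gap 1.006 pad 0.0 F [ 0.1 -0.  -0.5]
```

View pics/c3.png

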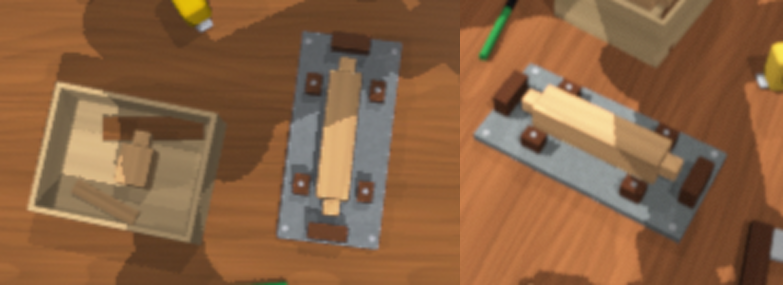

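The rail lies flat in the lane, with tenons at (347,65) and (331,207) between the stops and clear of all four blocks. The offcut is in the box at (135,160), and the arm is clear.

```bash
python3 -c "
from h import *
print(job.hand_in())"
```

```text
the job is handed in; nothing more can be done
None
```

The offcut is in the box, the double-tenon rail lies flat in the jig between the guide blocks and end stops and has been let go, and I handed the job in at about 20 s on the robot's clock; no verdict came back.

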